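# Set the keyed nest in the hand press shuttle

## Robot

A 6-joint arm with a two-finger parallel gripper is mounted at the origin on the work surface. World frame = base frame: x ahead of the robot, y to its left, z up, the work surface at z = 0. Lengths are in m, angles in rad, forces in N, time in s.
With the tool pointing down it reaches from about 0.35 to 0.775 m from the base axis. Payload 5.5 kg.
Tool frame: the origin (TCP) lies midway between the tips of the shut fingers; the grasp point (between the pads) lies 19 mm behind it; z points along the fingers, y is the direction in which the jaws open and shut (so a half turn about z gives the same grasp; the last joint's range is limited). The gripper opens to 85 mm and grips with 20 to 120 N. Pads are 22 mm wide; open, the fingers measure 114 mm over their backs; the gripper's body (76 mm by 85 mm) begins 54 mm behind the grasp point. The pads swing forward as they close: fully open they stand 13 mm farther back than shut.
Start: joints at [-1.332, 0.313, 0.046, 1.304, 0, 1.431], TCP at [0.213, -0.534, 0.231] pointing down, gripper open.
Joint ranges: [-2.76, 2.76], [-0.86, 1.69], [-1.03, 1.26], [-2.2, 2.34], [-1.47, 1.5], [-3.14, 3.14]. Speed limits (rad/s): [2.57, 2.57, 3.14, 3.14, 3.14, 3.14].

## Interface

Orientations are given as a 3x3 rotation matrix whose columns are the frame's x, y, z axes.
In Python, from plant import telemetry, viewer, job gives the robot as it stands.
- The arm moves only by the tool send_rows, never from a script. Its argument "increments" is a list of rows, each a list of 6 numbers: the shift along the tool's x, y, z in cm, then the turn, a rotation vector about the tool's x, y, z in degrees. A call has 1 to 12 rows; each row shifts and turns the pose as measured when the row begins, along the tool's axes as they then stand; what a row does not reach is not made up. A row lasts 1/8 s, in which the tool goes at most 62.5 mm and 10.7 degrees, less where a joint would pass 70% of its speed; a pose out of reach is approached as far as the arm can. A call with a gripper value outside its range is refused whole. "hand" is the gripper command: -1 is shut, 1 is fully open, values between are in proportion, set as the call begins (left out, the last holds). The fingers move at their own pace and stop on an object; "newtons" is the grip in N (left out, the last holds). Time passes only in rows, so rows that do not move let the fingers close. It gives the time, the measured TCP pose, the force and the opening at its end, in the units of the state.
- telemetry.get_state(): the state, without advancing time (a new reading comes with each control period).
- viewer.snapshot(name): name is "scene" or "side" or "wrist"; returns a dict with "pixels" (384x512x3 uint8, red, green, blue), "K" (3x3 intrinsics, pixels), "R" (3x3) and "t" (3): a world point X has camera coordinates R X + t; the wrist camera has in their place "mount" (4x4, takes a point from camera to tool coordinates, whose origin is the TCP and whose axes are the flange's). Camera axes: x right, y down, z forward; pixel columns grow to the right and rows downward; lengths in m; the calibration is good to about 2 mm. The wrist camera is an equidistant fisheye: a pixel r from the principal point sees the ray r / f radians off the axis. A picture is of the moment at which its call begins: read the wrist's pose just before it. There is no depth.
- job.sign_off(): hands the job in, once; it reports no verdict.
The state is a dict: "time": time; "joints": joint angles; "joint_vel": joint speeds; "joint_torque": joint torques, N m; "tool_pos": TCP position; "tcp_rot": TCP orientation; "contact_force": force on the tool from outside, world axes, zero at the start; "torque": the same for the moment, N m; "finger_gap": opening from 0.0 (shut) to 1.0 (fully open).
Only numpy, scipy, OpenCV 4.12 (cv2) and the standard library are available. Lean on these libraries where they do the work, as an engineer would, in place of code of your own. Each camera call takes 0.05 s, during which the arm holds its last target.

## Task

Slide the hand press's carrier, the steel plate with the pine handle, out from under the ram along its rail until it clicks into the loading detent; then take the keyed steel nest from the wooden tool block, set its shank into the carrier's hub, turn it until the key slips into the keyway, and keep pushing against the ejector spring until its shoulder is fully home on the hub. Finish still holding the nest and pushing it home, with the carrier in its detent, so that I can tighten the set screw; leave the lever, the block's punch and the other things on the stand where they are.

Things in the scene. Friction and masses are not known exactly. Their poses are not given: they have to be found in the camera images.
- carrier (a joint): position of the carrier on its rail, m: 0 = detent under the ram, 0.160 = loading detent, away from the press; starts between. Detents are spring balls: each draws the carrier in from about 5 mm and takes about 10 N to enter or leave. The rail goes on 35 mm past the loading detent. At a detent the dark mark on the carrier's edge beside the hub is level with the steel post beside the rail
- press: grey cast hand press, bolted down; its rail runs out of the throat along its own +y. Origin: table level, under the hub's axis when in the loading detent. The ram's axis is at y = -160 mm, its foot 183 mm up; the head's underside is 225 mm up and reaches to y = -118 mm. The rail's end stop is at y = 170 to 182 mm, 34 mm high
- handle (a point): middle of the thick part of the turned pine handle standing upright on the carrier, 95 mm from the hub's axis (press +y) and 95 mm above the table: round, 28 mm across here, 19 mm at the neck below, its top 16 mm above this point. The carrier is a steel plate 90 mm wide whose top is 42 mm above the table, from 45 mm behind to 120 mm ahead of the hub's axis
- lever (a joint): angle of the press lever, rad; 0 = up, ram raised; it grows as the lever is pulled. A stiff steel lever 200 mm long with a black ball, on the press's +x side
- hub (a point): round steel hub on the carrier, about 56 mm across, 36 mm high. Origin: middle of its top face, 78 mm above the table, z up, y towards the keyway. Bore 22 mm wide, open on top; the keyway is a slot 8.5 mm wide from the bore out through the rim on the side of the pine handle, along the whole height
- ejector: spring ejector pad, 16 mm wide, in the hub's bore; origin: middle of its top, 18 mm below the hub's top face. It yields 12 mm, pushing back with 4.8 N at first and 9.6 N when the nest is home; let go, it lifts the nest again
- nest: keyed steel nest, about 0.34 kg: a cup with a shank below, in one of the block's holes. Origin: on its axis at the shoulder, the underside of its 48 mm wide flange; z up, y towards its key. Cup 42 mm across, top 32 mm above the shoulder, with flat grip bosses on +x and -x: 46 mm across, 26 mm wide, 9 to 31 mm above the shoulder. Home: origin and axes on the hub's
- nest_key (a point): lower end of the nest's key, 20 mm below the shoulder, on the nest's +y side. The key is 6 mm wide, reaches 15 mm from the axis and runs up to the shoulder. The shank is 20 mm in diameter, 30 mm long with a tapered foot, plain for its last 10 mm. A lug 6 mm wide on the cup, to 27.5 mm from the axis, stands right above the key
- block: pine tool block, fixed, 75 mm (x) by 190 mm (y), 45 mm high, origin at the centre of its underside; two holes 34 mm wide and 36 mm deep at y = +45 and -45 mm. The nest stands in one, the punch in the other, either way round
- punch: tip punch to be left alone: round 43 mm steel collar, 18 mm keyless shank in the block, brass ferrule and turned pine knob 30 mm across; stands 52 mm above the block; origin at its collar's underside
- top1: raw jacaranda spinning top, dark wood, 58 mm across, 68 mm high, standing nose up; origin at its underside. Leave alone
- top2: raw jacaranda spinning top, 61 mm across, 68 mm high, nose up; origin at its underside. Leave alone
- top3: raw jacaranda spinning top, 55 mm across, 68 mm high, nose up; origin at its underside. Leave alone
- tip_cup: brass cup of steel tips, 60 mm across, 45 mm high; origin at its underside. Leave alone
- bowl: tin bowl, 130 mm across, 45 mm high; origin at its underside. Leave alone
- mallet: wooden mallet lying down, 185 mm long, head 48 mm thick and 75 mm wide; origin below its handle. Leave alone
Mind the look-alikes: they are no part of the job. Leave any green look-alike of the nest alone.

How it is judged:
By the outcome, as a careful person would: the job done as asked, in the order asked, and still so for the second after the job is handed in, while the arm keeps its last pose, push and grip.
It also fails if it takes over 58 s, if anything falls off the work surface, if the arm or the gripper's body presses on something with over 40 N, if the wrist force passes 120 N, or if a joint passes its speed limit or range.

## Working session

There is one attempt and no reset: what is moved stays moved. The work goes in short steps, Python scripts to look and compute and a tool call to move; the robot and the scene stay as the last step left them, time stands still between calls to the robot, and variables do not carry over. Pictures are saved under pics/ and viewed, and the job is handed in when it is done.

Besides the shell and the picture viewer there is one more tool, called after "Request:" in YAML: its name, and indented under it one key for each argument. send_rows: Moves the arm, as the interface text tells. Its arguments: {"type":"object","properties":{"increments":{"type":"array","items":{"type":"array","items":{"type":"number"}}},"hand":{"type":"number"},"newtons":{"type":"number"}},"required":["increments"]}

```bash
ls; mkdir -p pics; cat > h.py <<'E'
import numpy as np, cv2
from plant import telemetry, viewer, job
def snap(name,fn):
    s=telemetry.get_state()
    d=viewer.snapshot(name)
    cv2.imwrite('pics/'+fn+'.png',cv2.cvtColor(np.asarray(d['pixels']),cv2.COLOR_RGB2BGR))
    np.savez('pics/'+fn+'.npz',pos=s['tool_pos'],rot=s['tcp_rot'],**d)
    return d
def load(fn): return dict(np.load('pics/'+fn+'.npz'))
def ray(d,u,v):
    K=d['K']
    if 'mount' in d:
        x=(u-K[0,2])/K[0,0]; y=(v-K[1,2])/K[1,1]; r=np.hypot(x,y)
        c=np.array([np.sin(r)*x/max(r,1e-9),np.sin(r)*y/max(r,1e-9),np.cos(r)])
        M=d['mount']; R=np.array(d['rot']).reshape(3,3)
        return R@M[:3,3]+d['pos'], R@(M[:3,:3]@c)
    R=d['R'];c=np.array([(u-K[0,2])/K[0,0],(v-K[1,2])/K[1,1],1.])
    return -R.T@d['t'], R.T@c
def onz(d,u,v,z):
    o,r=ray(d,u,v); return o+r*(z-o[2])/r[2]
def tri(*a):
    A=np.zeros((3,3));b=np.zeros(3)
    for d,u,v in a:
        o,r=ray(d,u,v);r=r/np.linalg.norm(r);P=np.eye(3)-np.outer(r,r);A+=P;b+=P@o
    return np.linalg.solve(A,b)
def proj(d,X):
    K=d['K'];X=np.asarray(X,float)
    if 'mount' in d:
        M=d['mount'];R=np.array(d['rot']).reshape(3,3)
        c=M[:3,:3].T@(R.T@(X-d['pos'])-M[:3,3]); th=np.arctan2(np.hypot(c[0],c[1]),c[2]);ph=np.arctan2(c[1],c[0])
        return np.array([K[0,2]+K[0,0]*th*np.cos(ph),K[1,2]+K[1,1]*th*np.sin(ph)])
    c=d['R']@X+d['t'];c=K@c;return c[:2]/c[2]
E
python3 - <<'E'
from h import *
np.set_printoptions(precision=4,suppress=True)
for n in ['scene','side','wrist']:
    d=snap(n,n+'0')
    im=cv2.imread(f'pics/{n}0.png')
    print(n,d['K'].tolist(), (d['R'],d['t']) if 'R' in d else d['mount'])
s=telemetry.get_state();print(s)
E
```

```text
pics
scene [[454.9519467528988, 0.0, 258.0315738465428], [0.0, 454.9519467528988, 202.11267193725746], [0.0, 0.0, 1.0]] (array([[ 0.883 ,  0.4694, -0.0004],
       [ 0.358 , -0.674 , -0.6461],
       [-0.3035,  0.5704, -0.7632]]), array([-0.4931, -0.011 ,  1.5899]))
side [[383.4840001615952, 0.0, 251.24753640197252], [0.0, 383.4840001615952, 189.0688101493715], [0.0, 0.0, 1.0]] (array([[-0.809 , -0.5874, -0.0242],
       [-0.2708,  0.4089, -0.8715],
       [ 0.5218, -0.6984, -0.4898]]), array([0.4807, 0.2643, 0.9412]))
wrist [[297.3186396354542, 0.0, 254.5468038568593], [0.0, 297.3186396354542, 190.8049885984287], [0.0, 0.0, 1.0]] [[-0.0002 -0.9579 -0.287   0.0726]
 [ 1.     -0.0001 -0.0003  0.0006]
 [ 0.0003 -0.287   0.9579 -0.1432]
 [ 0.      0.      0.      1.    ]]
{'time': 0.15, 'joints': array([-1.3316,  0.3139,  0.0452,  1.3036, -0.    ,  1.4312]), 'joint_vel': array([ 0.    , -0.003 ,  0.0049, -0.0014, -0.0013,  0.0015]), 'joint_torque': array([  0.0018, -48.1064,  29.8815,   0.0139,  -0.0001,   0.    ]), 'tool_pos': array([ 0.2125, -0.5338,  0.2306]), 'tcp_rot': array([[ 0.9291,  0.3698, -0.0004],
       [ 0.3698, -0.9291,  0.0015],
       [ 0.0002, -0.0015, -1.    ]]), 'contact_force': array([ 0.0523, -0.1973,  0.425 ]), 'torque': array([-0.0106,  0.0117,  0.0145]), 'finger_gap': 0.9988591066213546}
```

View pics/scene0.png

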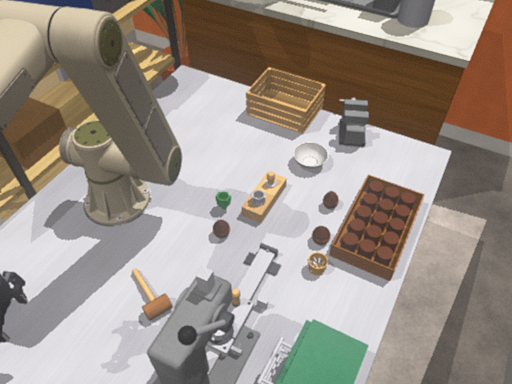

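View pics/side0.png

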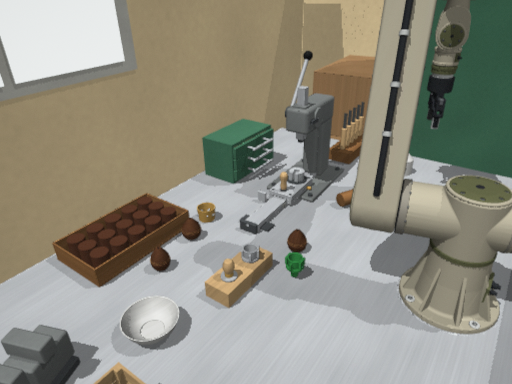

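View pics/wrist0.png

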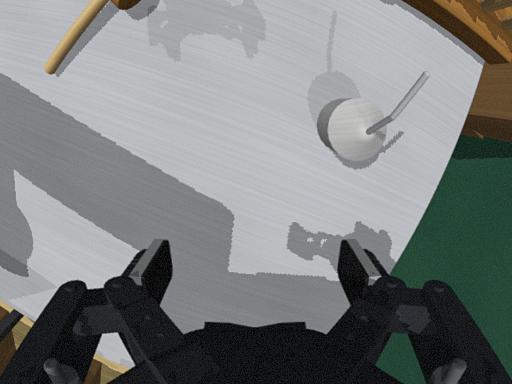

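```bash
python3 - <<'E'
import cv2
a=cv2.imread('pics/scene0.png')[160:384,130:340];cv2.imwrite('pics/c1.png',cv2.resize(a,None,fx=2.6,fy=2.6,interpolation=2))
a=cv2.imread('pics/side0.png')[70:300,200:350];cv2.imwrite('pics/c2.png',cv2.resize(a,None,fx=2.6,fy=2.6,interpolation=2))
a=cv2.imread('pics/side0.png')[150:250,220:340];cv2.imwrite('pics/c3.png',cv2.resize(a,None,fx=6,fy=6,interpolation=2))
E
```

```text
(no output)
```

View pics/c1.png

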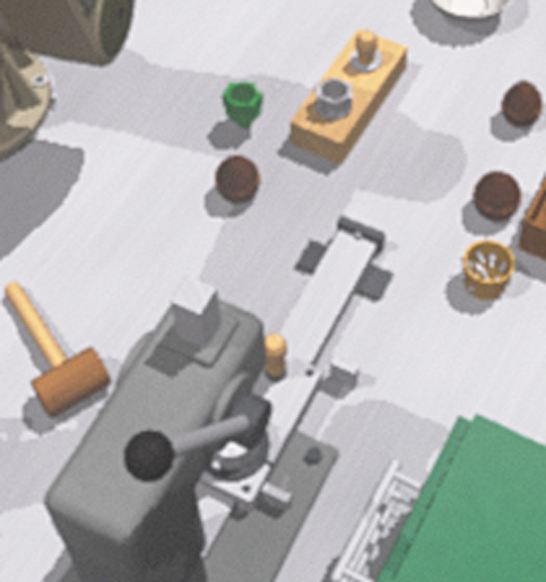

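View pics/c2.png

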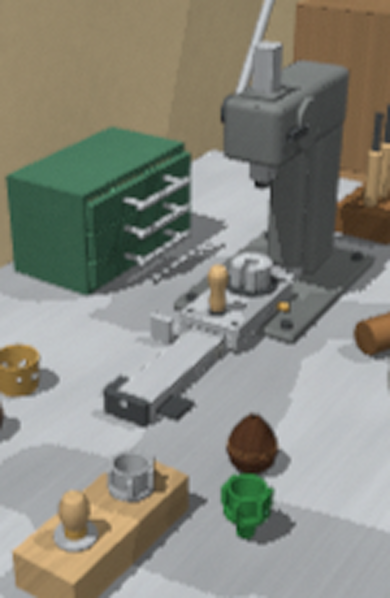

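View pics/c3.png

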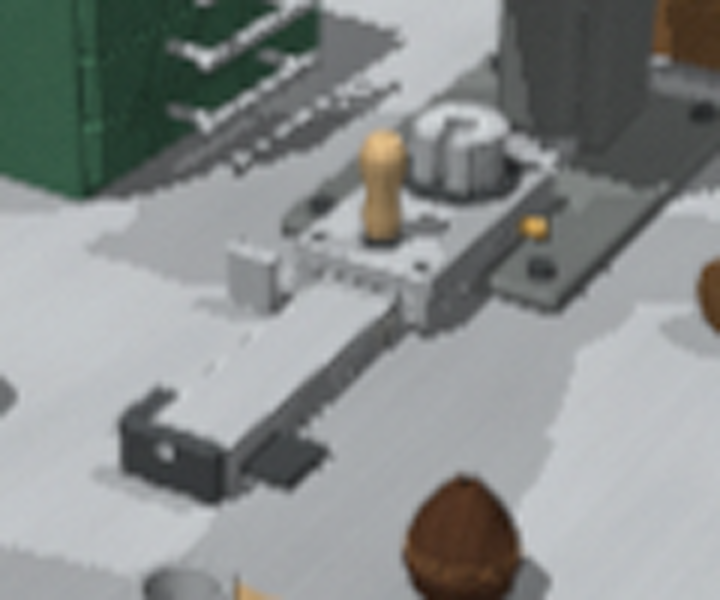

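```bash
cat >> h.py <<'E'
np.set_printoptions(precision=4,suppress=True)
E
python3 - <<'E'
from h import *
s=load('scene0');d=load('side0')
S=lambda u,v:(130+u/2.6,160+v/2.6)
D=lambda u,v:(220+u/6,150+v/6)
print('handle mid tri',tri((s,*S(275,350)),(d,*D(383,155))))
print('handle z95',onz(s,*S(275,350),.095),onz(d,*D(383,155),.095))
print('stop side front TL,TR', onz(d,*D(122,425),.034),onz(d,*D(222,458),.034))
print('stop scene TL,TR', onz(s,*S(342,217),.034),onz(s,*S(384,237),.034))
print('hub side', onz(d,*D(460,118),.078))
a=lambda u,v:(200+u/2.6,70+v/2.6)
b=lambda u,v:(130+u/2.6,160+v/2.6)
print('nest rim', tri((d,*a(130,462)),(s,*b(335,95))),'z77',onz(d,*a(130,462),.077),onz(s,*b(335,95),.077))
print('punch knob', tri((d,*a(73,503)),(s,*b(367,40))))
E
python3 - <<'E'
import cv2
a=cv2.imread('pics/scene0.png')[170:290,190:300];cv2.imwrite('pics/c4.png',cv2.resize(a,None,fx=5,fy=5,interpolation=2))
a=cv2.imread('pics/side0.png')[220:310,190:320];cv2.imwrite('pics/c5.png',cv2.resize(a,None,fx=6,fy=6,interpolation=2))
E
```

```text
handle mid tri [ 0.5803 -0.1732  0.0939]
handle z95 [ 0.5817 -0.1731  0.095 ] [ 0.5781 -0.1721  0.095 ]
stop side front TL,TR [0.5919 0.0596 0.034 ] [0.5318 0.0549 0.034 ]
stop scene TL,TR [0.5452 0.0484 0.034 ] [0.6028 0.0462 0.034 ]
hub side [ 0.5819 -0.2671  0.078 ]
nest rim [0.4606 0.1882 0.0703] z77 [0.4547 0.1946 0.077 ] [0.464  0.1835 0.077 ]
punch knob [0.4584 0.282  0.0834]
```

View pics/c4.png

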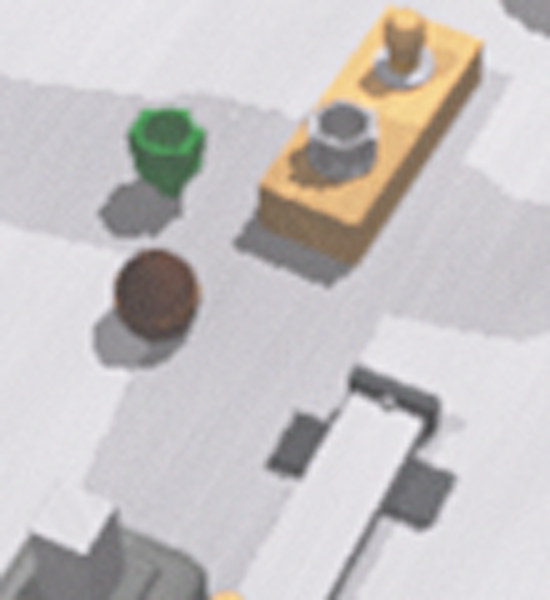

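View pics/c5.png

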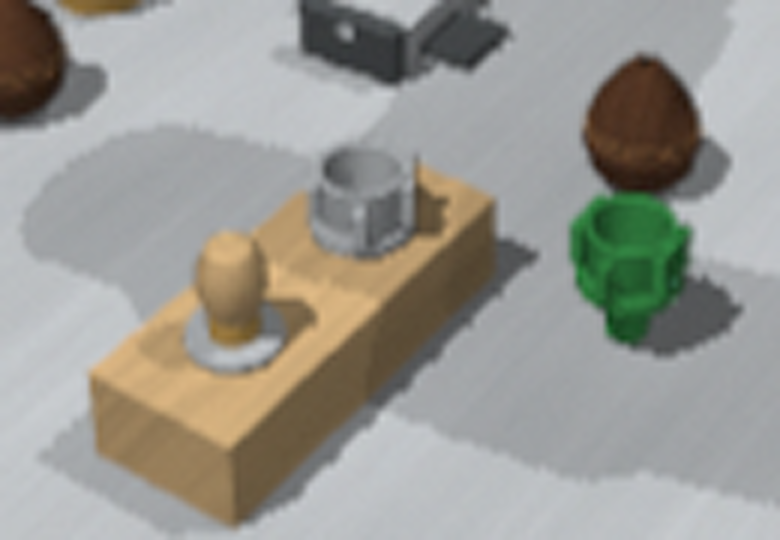

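```bash
cat > plan.py <<'E'
from h import *
from scipy.spatial.transform import Rotation as Ro, Slerp
def target_R(heading):  # tool down, tool x at heading deg
    c,s=np.cos(np.radians(heading)),np.sin(np.radians(heading))
    return np.array([[c,s,0],[s,-c,0],[0,0,-1.]])
def plan(p1,heading,n,p0=None,R0=None):
    s=telemetry.get_state()
    p0=np.array(s['tool_pos']) if p0 is None else p0
    R0=np.array(s['tcp_rot']).reshape(3,3) if R0 is None else R0
    R1=target_R(heading)
    dv=(Ro.from_matrix(R0).inv()*Ro.from_matrix(R1)).as_rotvec()/n
    R=R0;step=(np.array(p1)-p0)/n
    print('[',end='')
    for i in range(n):
        a=np.r_[R.T@step*100,np.degrees(dv)]
        print([round(float(x),2)+0.0 for x in a],end=',\n' if i<n-1 else ']\n')
        R=R@Ro.from_rotvec(dv).as_matrix()
def st():
    s=telemetry.get_state();R=np.array(s['tcp_rot']).reshape(3,3)
    print('t',s['time'],'p',s['tool_pos'],'hd',np.degrees(np.arctan2(R[1,0],R[0,0])),'z',R[:,2],'F',s['contact_force'],'M',s['torque'],'gap',s['finger_gap'],'q',s['joints'])
E
python3 -c "
from plan import *
plan([.42,-.03,.30],94,11)"
```

```text
[[3.45, -3.56, -0.63, -0.01, -0.01, -6.57],
[3.83, -3.14, -0.63, -0.01, -0.01, -6.57],
[4.17, -2.68, -0.63, -0.01, -0.01, -6.57],
[4.44, -2.19, -0.63, -0.01, -0.01, -6.57],
[4.67, -1.66, -0.63, -0.01, -0.01, -6.57],
[4.83, -1.12, -0.63, -0.01, -0.01, -6.57],
[4.92, -0.56, -0.63, -0.01, -0.01, -6.57],
[4.95, 0.01, -0.63, -0.01, -0.01, -6.57],
[4.92, 0.57, -0.63, -0.01, -0.01, -6.57],
[4.82, 1.13, -0.63, -0.01, -0.01, -6.57],
[4.66, 1.68, -0.63, -0.01, -0.01, -6.57]]
```

Request:
send_rows:
  increments:
    - [3.5,-3.6,-0.6,0,0,-6.6]
    - [3.8,-3.1,-0.6,0,0,-6.6]
    - [4.2,-2.7,-0.6,0,0,-6.6]
    - [4.4,-2.2,-0.6,0,0,-6.6]
    - [4.7,-1.7,-0.6,0,0,-6.6]
    - [4.8,-1.1,-0.6,0,0,-6.6]
    - [4.9,-0.6,-0.6,0,0,-6.6]
    - [5,0,-0.6,0,0,-6.6]
    - [4.9,0.6,-0.6,0,0,-6.6]
    - [4.8,1.1,-0.6,0,0,-6.6]
    - [4.7,1.7,-0.6,0,0,-6.6]

```text
time: 1.52
tool_pos: [0.4133, -0.0122, 0.2968]
tcp_rot: [[-0.108, 0.994, -0.0], [0.994, 0.108, 0.005], [0.005, 0.0, -1.0]]
contact_force: [0.6, -0.3, -0.6]
finger_gap: 1.001
```

```bash
python3 -c "
from plan import *
st();snap('wrist','w1');snap('scene','s1')"
```

```text
t 1.525 p [ 0.4133 -0.0122  0.2968] hd 96.22340498028733 z [-0.0001  0.0052 -1.    ] F [ 0.5838 -0.2655 -0.5699] M [-0.0932 -0.0353 -0.0108] gap 1.0009020243889042 q [-0.2281 -0.0136 -0.1828  1.4029  0.0051  1.2341]
```

View pics/w1.png

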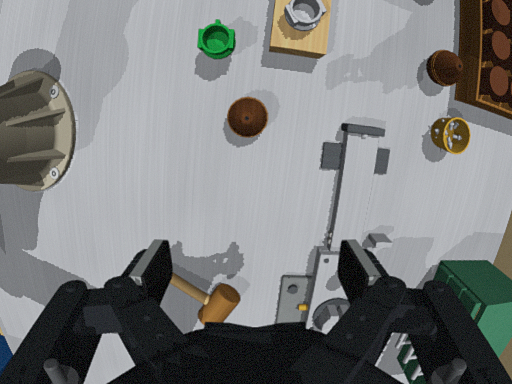

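```bash
python3 -c "
from plan import *
w=load('w1')
for n,u,v,z in [('stopL',342,124,.034),('stopR',385,128,.034),('railL far',345,138,.03),('railL near',331,245,.03),('nest',304,13,.077),('markcar',0,0,.04)]: print(n,onz(w,u,v,z))
plan([.572,-.13,.22],94,4)"
```

```text
stopL [0.5292 0.0502 0.034 ]
stopR [0.5963 0.0552 0.034 ]
railL far [0.538 0.031 0.03 ]
railL near [ 0.5478 -0.1363  0.03  ]
nest [0.4524 0.1842 0.077 ]
markcar [-0.0794  0.2504  0.04  ]
[[-3.44, 3.58, 1.91, 0.02, -0.09, 0.63],
[-3.4, 3.62, 1.92, 0.02, -0.09, 0.63],
[-3.36, 3.66, 1.92, 0.02, -0.09, 0.63],
[-3.31, 3.69, 1.92, 0.02, -0.09, 0.63]]
```

Request:
send_rows:
  increments:
    - [-3.4,3.6,1.9,0,0,0.6]
    - [-3.4,3.6,1.9,0,0,0.6]
    - [-3.4,3.7,1.9,0,0,0.6]
    - [-3.3,3.7,1.9,0,0,0.6]
    - [0,0,0,0,0,0]

```text
time: 2.25
tool_pos: [0.5761, -0.1335, 0.2171]
tcp_rot: [[-0.071, 0.997, -0.0], [0.997, 0.071, 0.006], [0.006, 0.0, -1.0]]
contact_force: [-0.6, -0.9, 0.0]
finger_gap: 1.0
```

```bash
python3 -c "
from plan import *
st();snap('wrist','w2')"
```

```text
t 2.25 p [ 0.5761 -0.1335  0.2171] hd 94.07310143875665 z [-0.0001  0.0059 -1.    ] F [-0.6386 -0.9153  0.0206] M [ 0.0102  0.0274 -0.0157] gap 1.000115256201505 q [-0.3663  0.3508  0.0644  1.2865  0.0055  1.1334]
```

View pics/w2.png

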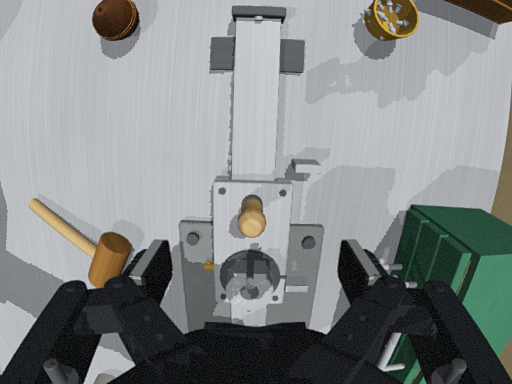

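```bash
python3 -c "
from plan import *
w=load('w2')
im=cv2.imread('pics/w2.png');hsv=cv2.cvtColor(im,cv2.COLOR_BGR2HSV)
m=cv2.inRange(hsv,(10,70,120),(25,255,255));m[:190]=0;m[245:]=0;m[:,:230]=0;m[:,275:]=0
ys,xs=np.nonzero(m);print(xs.min(),xs.max(),ys.min(),ys.max(),xs.mean(),ys.mean())
for n,u,v,z in [('top',252,224,.109),('body',252,222,.095),('stopL',232,10,.034),('stopR',285,10,.034),('hub',250,277,.078),('post',307,161,.042),('cL',216,182,.042),('cR',292,184,.042),('railL0',233,40,.03),('railL1',231,175,.03),('railR0',280,40,.03),('railR1',275,175,.03)]: print(n,onz(w,u,v,z))
"
```

```text
238 265 199 236 251.88040345821327 220.34726224783861
top [ 0.576  -0.1675  0.109 ]
body [ 0.5761 -0.1713  0.095 ]
stopL [0.5386 0.0456 0.034 ]
stopR [0.5963 0.05   0.034 ]
hub [ 0.5788 -0.2452  0.078 ]
post [ 0.6326 -0.1171  0.042 ]
cL [ 0.534  -0.1481  0.042 ]
cR [ 0.6186 -0.1445  0.042 ]
railL0 [0.5421 0.011  0.03  ]
railL1 [ 0.5495 -0.1419  0.03  ]
railR0 [0.5934 0.0147 0.03  ]
railR1 [ 0.5998 -0.1384  0.03  ]
```

```bash
python3 -c "
from plan import *
plan([.577,-.171,.165],92.8,2);st();snap('scene','s2');snap('side','d2')
a=cv2.imread('pics/s2.png')[160:384,130:340];a=cv2.resize(a,None,fx=1.9,fy=1.9,interpolation=2)
b=cv2.imread('pics/d2.png')[30:254,200:410];b=cv2.resize(b,None,fx=1.9,fy=1.9,interpolation=2)
cv2.imwrite('pics/c6.png',np.hstack([a,b]))
"
```

```text
[[-1.94, -0.05, 2.66, 0.02, -0.17, 0.66],
[-1.93, -0.03, 2.67, 0.02, -0.17, 0.66]]
t 2.3 p [ 0.5752 -0.1325  0.2184] hd 94.11901684139445 z [ 0.0004  0.0059 -1.    ] F [0.1076 0.7579 0.7753] M [ 0.0169  0.0666 -0.0037] gap 0.9966188514875951 q [-0.3653  0.3477  0.0633  1.2881  0.0057  1.1336]
```

View pics/c6.png

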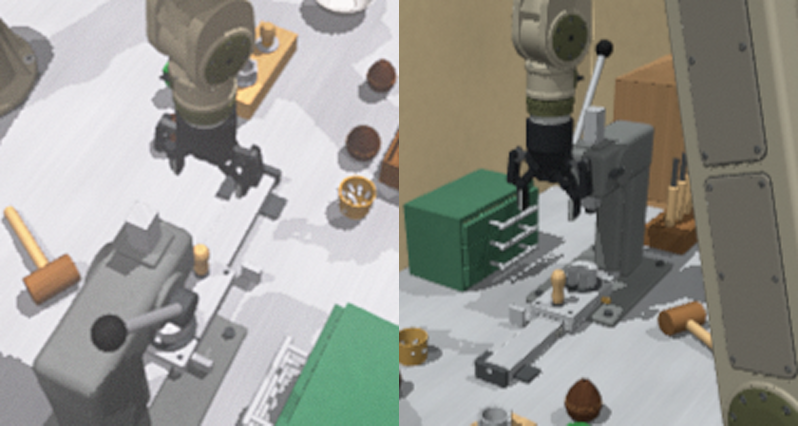

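```bash
python3 -c "
from plan import *
print(tri((load('scene0'),186.9,335),(load('side0'),308,55)))"
```

```text
[ 0.6517 -0.4426  0.4438]
```

Request:
send_rows:
  increments:
    - [-1.9,0,2.6,0,-0.2,0.6]
    - [-1.9,0,2.6,0,-0.2,0.6]
    - [0,0,0,0,0,0]

```text
time: 2.78
tool_pos: [0.5763, -0.1676, 0.1729]
tcp_rot: [[-0.054, 0.998, 0.009], [0.999, 0.054, -0.004], [-0.004, 0.009, -1.0]]
contact_force: [-0.3, 1.0, -0.5]
finger_gap: 0.999
```

```bash
python3 -c "
from plan import *
st();snap('wrist','w3');plan([.577,-.171,.072],92.8,3)"
```

```text
t 2.775 p [ 0.5763 -0.1676  0.1729] hd 93.10906746716643 z [ 0.0093 -0.0039 -0.9999] F [-0.3233  0.9766 -0.5465] M [-0.0283  0.0281 -0.0035] gap 0.9990584836164195 q [-0.4168  0.3751 -0.0095  1.1762  0.0002  1.0997]
[[-0.11, -0.05, 3.41, 0.21, 0.1, 0.12],
[-0.11, -0.03, 3.41, 0.21, 0.1, 0.12],
[-0.12, -0.02, 3.41, 0.21, 0.1, 0.12]]
```

View pics/w3.png

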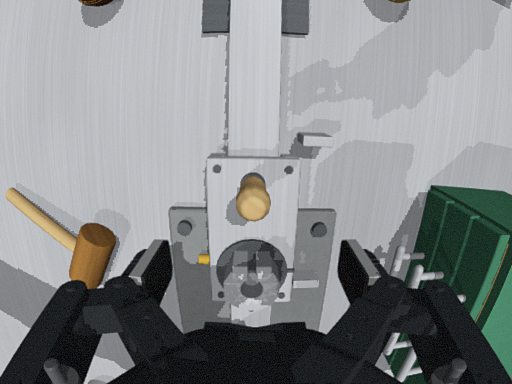

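```bash
python3 -c "
from plan import *
w=load('w3');print(onz(w,254,206,.109),onz(w,254,203,.095),onz(w,207,157,.042),onz(w,299,158,.042),onz(w,225,150,.03),onz(w,228,40,.03))"
```

```text
[ 0.5763 -0.1692  0.109 ] [ 0.5766 -0.1718  0.095 ] [ 0.5313 -0.1469  0.042 ] [ 0.6179 -0.1434  0.042 ] [ 0.5472 -0.1415  0.03  ] [ 0.5451 -0.0343  0.03  ]
```

Request:
send_rows:
  increments:
    - [-0.1,0,3.4,0.2,0.1,0]
    - [-0.1,0,3.4,0.2,0.1,0]
    - [-0.1,0,3.4,0.2,0.1,0]
    - [0,0,0,0,0,0]

```text
time: 3.32
tool_pos: [0.5817, -0.168, 0.0808]
tcp_rot: [[-0.06, 0.998, 0.013], [0.998, 0.06, -0.004], [-0.005, 0.013, -1.0]]
contact_force: [-0.3, 0.4, -0.2]
finger_gap: 1.003
```

```bash
python3 -c "
from plan import *
plan([.577,-.171,.072],92.8,2)"
```

```text
[[-0.14, -0.25, 0.44, 0.37, 0.13, 0.31],
[-0.14, -0.25, 0.44, 0.37, 0.13, 0.31]]
```

Request:
send_rows:
  increments:
    - [-0.2,-0.3,0.5,0.4,0.1,0.3]
    - [-0.2,-0.2,0.4,0.4,0.1,0.3]
    - [0,0,0,0,0,0]

```text
time: 3.7
tool_pos: [0.5797, -0.1727, 0.0774]
tcp_rot: [[-0.05, 0.999, 0.006], [0.999, 0.05, -0.004], [-0.004, 0.006, -1.0]]
contact_force: [0.1, -0.3, 0.3]
finger_gap: 1.002
```

Request:
send_rows:
  increments:
    - [0,0,0,0,0,0]
    - [0,0,0,0,0,0]
    - [0,0,0,0,0,0]
    - [0,0,0,0,0,0]
    - [0,0,0,0,0,0]
  hand: -1
  newtons: 50

```text
time: 4.32
tool_pos: [0.5758, -0.1732, 0.079]
tcp_rot: [[-0.049, 0.999, -0.001], [0.999, 0.049, -0.006], [-0.006, -0.001, -1.0]]
contact_force: [3.9, -0.3, -2.9]
finger_gap: 0.298
```

```bash
python3 -c "
from plan import *
st();snap('wrist','w4')"
```

```text
t 4.325 p [ 0.5758 -0.1732  0.079 ] hd 92.78727473193668 z [-0.0009 -0.0056 -1.    ] F [ 3.9175 -0.3175 -2.8588] M [-0.0458 -0.7395  0.0201] gap 0.2975346892751894 q [-0.4229  0.4469 -0.1418  0.9807 -0.0055  1.0993]
```

View pics/w4.png

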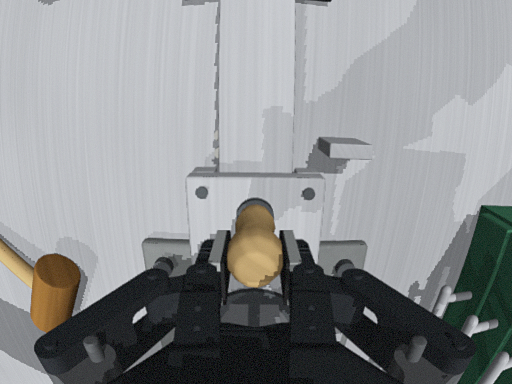

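Request:
send_rows:
  increments:
    - [1,0,0,0,0,0]
    - [2.5,0,0,0,0,0]
    - [2.5,0,0,0,0,0]
    - [2.5,0,0,0,0,0]
    - [1,0,0,0,0,0]

```text
time: 5.0
tool_pos: [0.5723, -0.0768, 0.079]
tcp_rot: [[-0.047, 0.999, 0.001], [0.999, 0.047, -0.01], [-0.01, 0.001, -1.0]]
contact_force: [-0.5, -1.8, 0.9]
finger_gap: 0.3
```

```bash
python3 -c "
from plan import *
st();snap('wrist','w5')"
```

```text
t 5.0 p [ 0.5723 -0.0768  0.079 ] hd 92.69150067691834 z [ 0.0014 -0.0098 -1.    ] F [-0.4788 -1.8152  0.8702] M [-0.2721  0.1896  0.0992] gap 0.29964418331780973 q [-0.2676  0.4038 -0.2098  0.9533 -0.0091  1.2562]
```

View pics/w5.png

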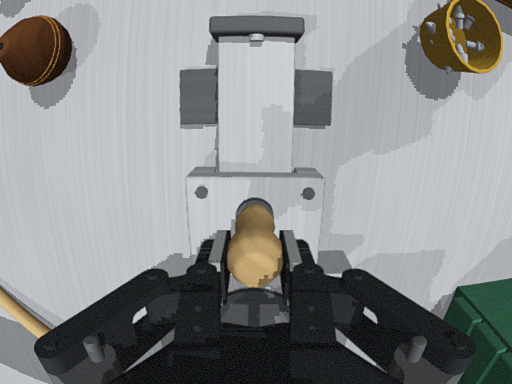

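```bash
python3 -c "
from plan import *
w=load('w5')
for n,u,v,z in [('stop outer top',257,17,.034),('inner top',257,36,.034),('carr front top',257,176,.042),('feet far',198,70,.005),('feet near',198,125,.005)]: print(n,onz(w,u,v,z))"
```

```text
stop outer top [0.5676 0.0516 0.034 ]
inner top [0.5682 0.0388 0.034 ]
carr front top [ 0.5723 -0.049   0.042 ]
feet far [0.5269 0.019  0.005 ]
feet near [ 0.5281 -0.0216  0.005 ]
```

Request:
send_rows:
  increments:
    - [1,0,0,0,0,0]
    - [1,0,0,0,0,0]
    - [0.7,0,0,0,0,0]
    - [0.3,0,0,0,0,0]

```text
time: 5.55
tool_pos: [0.5712, -0.0472, 0.0789]
tcp_rot: [[-0.045, 0.999, 0.002], [0.999, 0.045, -0.014], [-0.014, 0.001, -1.0]]
contact_force: [-2.4, -10.8, 0.2]
finger_gap: 0.297
```

```bash
python3 -c "
from plan import *
st();snap('wrist','w6')
w=load('w6')
snap('side','d6');snap('scene','s6')
b=cv2.imread('pics/d6.png')[150:250,220:340];b=cv2.resize(b,None,fx=6,fy=6,interpolation=2)
cv2.imwrite('pics/c7.png',b)
b=cv2.imread('pics/s6.png')[220:360,180:300];b=cv2.resize(b,None,fx=4,fy=4,interpolation=2)
cv2.imwrite('pics/c8.png',b)
"
```

```text
t 5.55 p [ 0.5712 -0.0472  0.0789] hd 92.59710201360882 z [ 0.0015 -0.0138 -0.9999] F [ -2.4349 -10.8098   0.2172] M [-1.9395  0.3838  0.1016] gap 0.2969709783193023 q [-0.2155  0.3963 -0.2217  0.9484 -0.0131  1.3099]
```

View pics/w6.png

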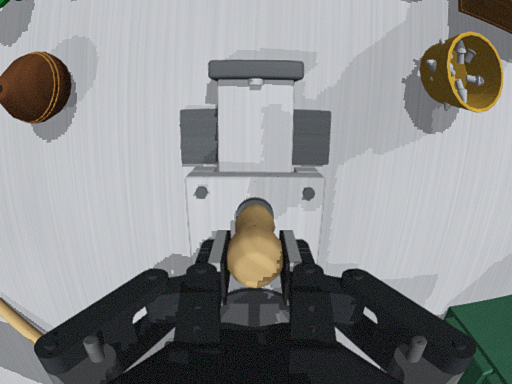

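View pics/c7.png

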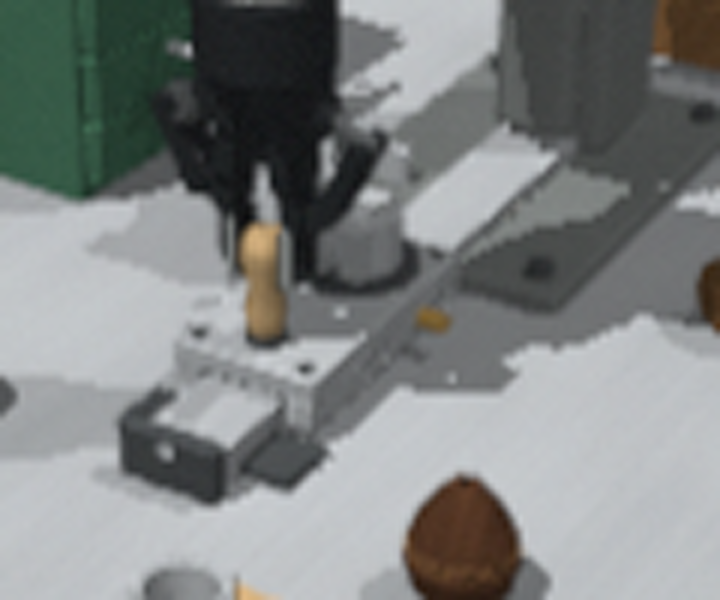

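View pics/c8.png

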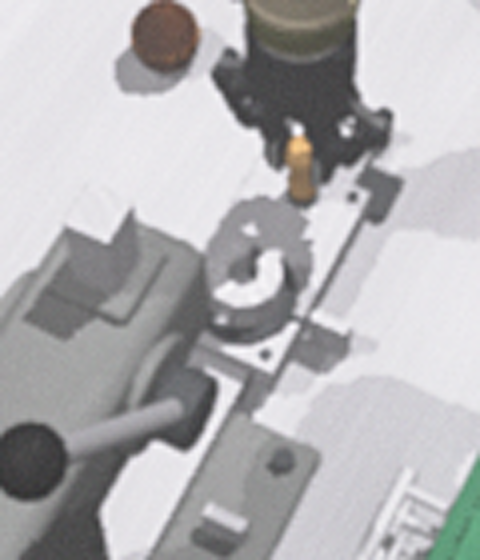

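Request:
send_rows:
  increments:
    - [0.4,0,0,0,0,0]

```text
time: 5.82
tool_pos: [0.5712, -0.0468, 0.0789]
tcp_rot: [[-0.043, 0.999, 0.001], [0.999, 0.043, -0.02], [-0.02, 0.0, -1.0]]
contact_force: [-1.6, -17.1, -0.3]
finger_gap: 0.299
```

Request:
send_rows:
  increments:
    - [0.4,0,0,0,0,0]

```text
time: 5.95
tool_pos: [0.5712, -0.0469, 0.079]
tcp_rot: [[-0.04, 0.999, 0.001], [0.999, 0.04, -0.028], [-0.028, -0.0, -1.0]]
contact_force: [-0.7, -15.4, 0.4]
finger_gap: 0.302
```

Request:
send_rows:
  increments:
    - [0.3,0,0,0,0,0]

```text
time: 6.08
tool_pos: [0.5712, -0.0471, 0.079]
tcp_rot: [[-0.037, 0.999, 0.001], [0.999, 0.037, -0.034], [-0.034, -0.001, -0.999]]
contact_force: [-1.8, -9.2, 1.2]
finger_gap: 0.295
```

Request:
send_rows:
  increments:
    - [0.9,0,0,0,2,0]

```text
time: 6.2
tool_pos: [0.5712, -0.0459, 0.0789]
tcp_rot: [[-0.033, 0.999, -0.001], [0.999, 0.033, -0.016], [-0.015, -0.002, -1.0]]
contact_force: [-2.4, -36.3, -1.6]
finger_gap: 0.297
```

```bash
python3 -c "
from plan import *
st()"
```

```text
t 6.2 p [ 0.5712 -0.0459  0.0789] hd 91.89739238672959 z [-0.0012 -0.0155 -0.9999] F [ -2.3756 -36.3003  -1.6332] M [-7.0542  0.6374  0.4626] gap 0.29716532388938305 q [-0.2122  0.3979 -0.2191  0.9517 -0.0154  1.3255]
```

```bash
python3 -c "
from plan import *
snap('wrist','w7');st()
w=load('w6')
for n,u,v,z in [('stop outer top',257,61,.034),('inner top',257,80,.034),('carr front top',257,176,.042)]: print(n,onz(w,u,v,z))
a=cv2.imread('pics/w7.png');cv2.imwrite('pics/c9.png',cv2.resize(a[40:330,140:372],None,fx=2,fy=2,interpolation=2))
"
```

```text
t 6.25 p [ 0.5711 -0.0454  0.0789] hd 91.86780780607992 z [-0.0013 -0.0123 -0.9999] F [ -3.2919 -20.4532   1.3578] M [-4.024   0.5978  0.434 ] gap 0.2981632735121806 q [-0.2129  0.3981 -0.2188  0.9526 -0.0122  1.3253]
stop outer top [0.568  0.0519 0.034 ]
inner top [0.5686 0.0399 0.034 ]
carr front top [ 0.5713 -0.0195  0.042 ]
```

View pics/c9.png

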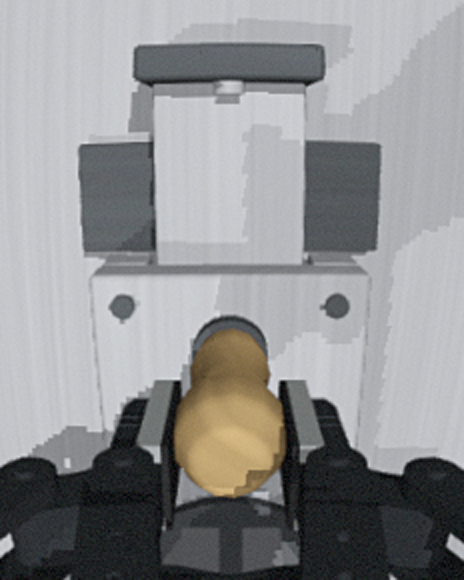

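Request:
send_rows:
  increments:
    - [0.8,0,0,0,1,-0.4]

```text
time: 6.38
tool_pos: [0.5709, -0.0411, 0.0789]
tcp_rot: [[-0.036, 0.999, -0.002], [0.999, 0.036, -0.0], [-0.0, -0.002, -1.0]]
contact_force: [-1.5, -6.3, 2.1]
finger_gap: 0.295
```

```bash
python3 -c "
from plan import *
st()"
```

```text
t 6.375 p [ 0.5709 -0.0411  0.0789] hd 92.08977280967608 z [-0.0022 -0.0003 -1.    ] F [-1.5285 -6.3495  2.1359] M [-1.2831  0.3368  0.2977] gap 0.29545160938541715 q [-0.2118  0.399  -0.2174  0.9565 -0.0007  1.3226]
```

Request:
send_rows:
  increments:
    - [0.2,0,0,0,0,-0.4]

```text
time: 6.5
tool_pos: [0.5709, -0.0392, 0.0789]
tcp_rot: [[-0.043, 0.999, -0.002], [0.999, 0.043, 0.001], [0.001, -0.002, -1.0]]
contact_force: [-0.3, 4.5, 2.2]
finger_gap: 0.295
```

Request:
send_rows:
  increments:
    - [0.1,0,0,0,0,-0.3]

```text
time: 6.62
tool_pos: [0.5708, -0.0381, 0.0789]
tcp_rot: [[-0.048, 0.999, -0.002], [0.999, 0.048, 0.001], [0.001, -0.002, -1.0]]
contact_force: [-0.8, -0.4, 2.7]
finger_gap: 0.302
```

```bash
python3 -c "
from plan import *
st();snap('wrist','w8');w=load('w8')
a=cv2.imread('pics/w8.png');cv2.imwrite('pics/c10.png',cv2.resize(a[40:330,140:372],None,fx=2,fy=2,interpolation=2))
"
```

```text
t 6.625 p [ 0.5708 -0.0381  0.0789] hd 92.75369270939727 z [-0.0021  0.0012 -1.    ] F [-0.8214 -0.3861  2.6868] M [-0.1079  0.2272  0.0288] gap 0.30220604989326955 q [-0.2074  0.3985 -0.2182  0.9564  0.0008  1.3153]
```

View pics/c10.png

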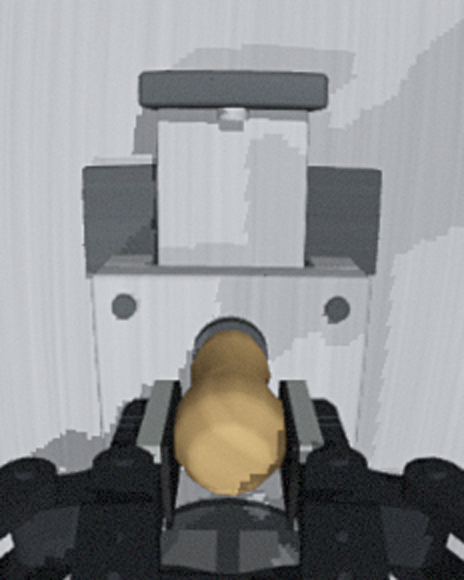

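Request:
send_rows:
  increments:
    - [0,0,0,0,0,0]
    - [0,0,0,0,0,0]
    - [0,0,0,0,0,0]
  hand: 1

```text
time: 7.05
tool_pos: [0.5706, -0.0366, 0.0782]
tcp_rot: [[-0.049, 0.999, -0.003], [0.999, 0.049, 0.003], [0.003, -0.003, -1.0]]
contact_force: [0.4, -0.5, -0.2]
finger_gap: 0.915
```

Request:
send_rows:
  increments:
    - [0,0,-4,0,0,0]
    - [0,0,-5,0,0,0]
    - [-2,0,-5,0,0,0]
    - [-2,0,-1,0,0,0]
    - [0,0,0,0,0,0]

```text
time: 7.68
tool_pos: [0.5722, -0.0772, 0.2305]
tcp_rot: [[-0.051, 0.999, -0.006], [0.999, 0.051, 0.003], [0.004, -0.006, -1.0]]
contact_force: [-0.6, 1.0, -0.9]
finger_gap: 1.001
```

```bash
python3 -c "
from plan import *
st();snap('wrist','w9');snap('side','d9');snap('scene','s9')
a=cv2.imread('pics/w9.png');cv2.imwrite('pics/c11.png',cv2.resize(a[100:330,150:350],None,fx=2.5,fy=2.5,interpolation=2))
b=cv2.imread('pics/s9.png')[220:340,190:290];b=cv2.resize(b,None,fx=5,fy=5,interpolation=2)
cv2.imwrite('pics/c12.png',b)
"
```

```text
t 7.675 p [ 0.5722 -0.0772  0.2305] hd 92.90269409063814 z [-0.0058  0.0035 -1.    ] F [-0.5895  0.9819 -0.9051] M [ 0.0134  0.0051 -0.0177] gap 1.0005922663540086 q [-0.274   0.3236  0.0586  1.3123  0.0018  1.2461]
```

View pics/w9.png

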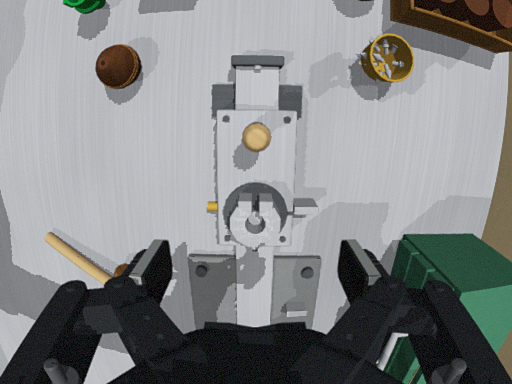

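View pics/c11.png

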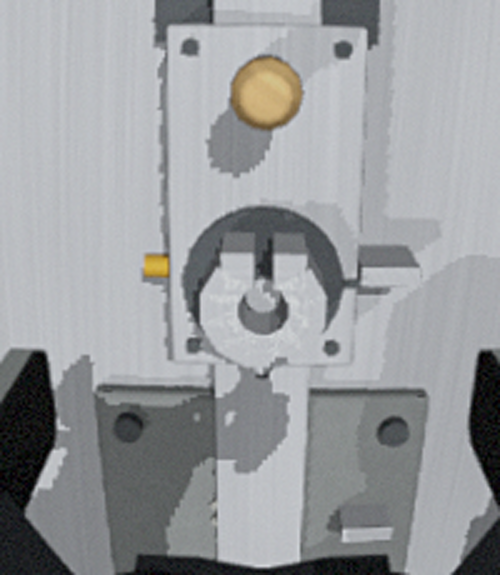

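View pics/c12.png

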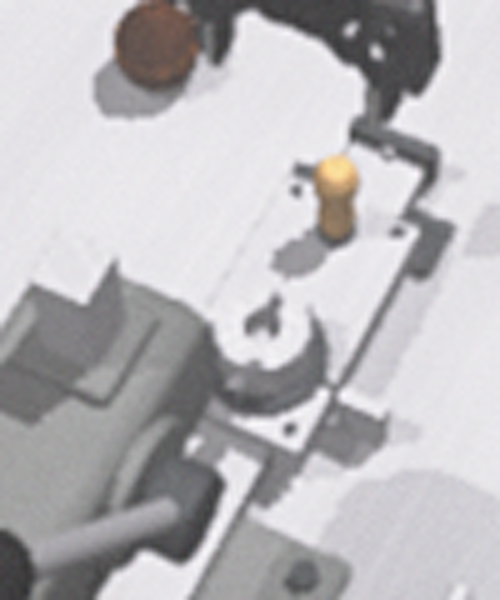

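```bash
python3 -c "
from plan import *
w=load('w9');P=lambda u,v:(150+u/2.5,100+v/2.5)
print('bore',onz(w,*P(263,311),.078)); print('handle',onz(w,*P(266,92),.109),'keyslot', onz(w,*P(264.5,275),.078),onz(w,*P(264.5,240),.078))
print('front edge',onz(w,*P(172,27),.042),onz(w,*P(366,30),.042),'back',onz(w,*P(174,360),.042),onz(w,*P(353,360),.042))
print('mark',onz(w,*P(350,283),.042))
"

```

```text
bore [ 0.5745 -0.1305  0.078 ]
handle [ 0.5707 -0.0334  0.109 ] keyslot [ 0.5743 -0.1139  0.078 ] [ 0.5735 -0.0983  0.078 ]
front edge [ 0.528  -0.0131  0.042 ] [ 0.614  -0.0099  0.042 ] back [ 0.5321 -0.1749  0.042 ] [ 0.6214 -0.1702  0.042 ]
mark [ 0.616  -0.1291  0.042 ]
```

```bash
python3 -c "
from plan import *
plan([.458,.16,.235],92.8,6)
"

```

```text
[[4.02, -1.68, -0.07, -0.09, -0.05, 0.03],
[4.02, -1.68, -0.07, -0.09, -0.05, 0.03],
[4.02, -1.68, -0.08, -0.09, -0.05, 0.03],
[4.02, -1.68, -0.09, -0.09, -0.05, 0.03],
[4.02, -1.69, -0.09, -0.09, -0.05, 0.03],
[4.01, -1.69, -0.1, -0.09, -0.05, 0.03]]
```

Request:
send_rows:
  increments:
    - [4,-1.7,0,0,0,0]
    - [4,-1.7,0,0,0,0]
    - [4,-1.7,0,0,0,0]
    - [4,-1.7,-0.1,0,0,0]
    - [4,-1.7,-0.1,0,0,0]
    - [4,-1.7,-0.1,0,0,0]
    - [0,0,0,0,0,0]

```text
time: 8.7
tool_pos: [0.4455, 0.1687, 0.2231]
tcp_rot: [[-0.056, 0.998, -0.03], [0.998, 0.056, 0.007], [0.008, -0.03, -1.0]]
contact_force: [-0.2, -0.2, 0.2]
finger_gap: 0.998
```

```bash
python3 -c "
from plan import *
st();snap('wrist','w10')
a=cv2.imread('pics/w10.png');cv2.imwrite('pics/c13.png',cv2.resize(a[100:330,150:350],None,fx=2.5,fy=2.5,interpolation=2))
"
```

```text
t 8.7 p [0.4455 0.1687 0.2231] hd 93.18762023322529 z [-0.03    0.0066 -0.9995] F [-0.2415 -0.1746  0.1626] M [ 0.0017 -0.0179 -0.0476] gap 0.9981943431820839 q [ 0.1855  0.1481 -0.1876  1.2634  0.012   1.7004]
```

View pics/w10.png

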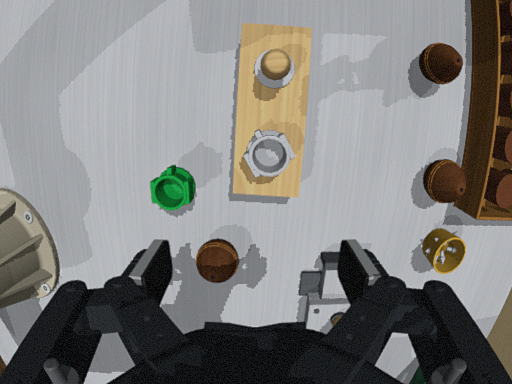

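View pics/c13.png

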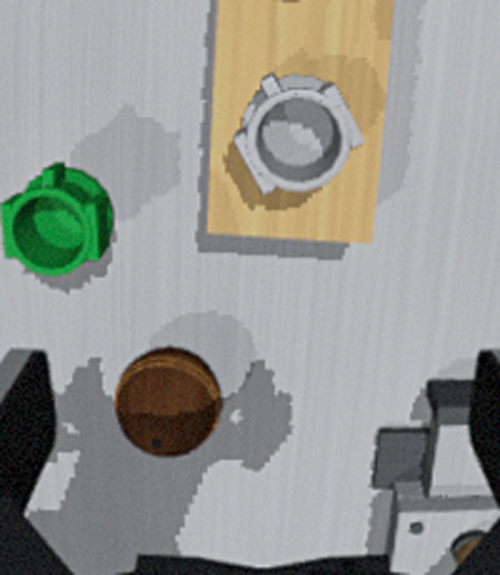

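```bash
python3 -c "
from plan import *
w=load('w10');P=lambda u,v:(150+u/2.5,100+v/2.5)
A=lambda a,b:np.degrees(np.arctan2(*(b-a)[1::-1]))
c=onz(w,*P(296,135),.077);l=onz(w,*P(252,163),.076);r=onz(w,*P(345,112),.076);k=onz(w,*P(269,84),.07)
print(c,l,r,(l+r)/2,np.linalg.norm(r-l),'boss axis',A(l,r),'lug',A(c,k),A((l+r)/2,k))
l1,l2=onz(w,*P(237,139),.076),onz(w,*P(268,192),.076);r1,r2=onz(w,*P(328,86),.076),onz(w,*P(361,143),.076)
print(A(l2,l1),A(r2,r1))
print('top', onz(w,*P(170,400),.04))
"

```

```text
[0.4532 0.194  0.077 ] [0.4365 0.1815 0.076 ] [0.4719 0.2043 0.076 ] [0.4542 0.1929 0.076 ] 0.042164669564879756 boss axis 32.821378651915374 lug 122.1891386561246 122.7573851932489
122.96997206014683 124.16998137531789
top [0.4001 0.0507 0.04  ]
```

```bash
python3 -c "
from plan import *
plan([.454,.1933,.125],122.8,4)
"

```

```text
[[0.61, 0.3, 2.45, -0.38, -0.22, -7.42],
[0.58, 0.36, 2.45, -0.38, -0.22, -7.42],
[0.54, 0.42, 2.45, -0.38, -0.22, -7.42],
[0.49, 0.47, 2.45, -0.38, -0.22, -7.42]]
```

Request:
send_rows:
  increments:
    - [0.6,0.3,2.5,-0.4,-0.2,-7.4]
    - [0.6,0.4,2.5,-0.4,-0.2,-7.4]
    - [0.5,0.4,2.4,-0.4,-0.2,-7.4]
    - [0.5,0.5,2.4,-0.4,-0.2,-7.4]
    - [0,0,0,0,0,0]
  hand: 0.7

```text
time: 9.38
tool_pos: [0.4545, 0.1904, 0.1182]
tcp_rot: [[-0.55, 0.835, -0.003], [0.835, 0.55, -0.001], [0.001, -0.004, -1.0]]
contact_force: [-0.5, -0.2, 0.3]
finger_gap: 0.85
```

```bash
python3 -c "
from plan import *
st();snap('wrist','w11')
a=cv2.imread('pics/w11.png');cv2.imwrite('pics/c14.png',cv2.resize(a[120:370,150:350],None,fx=2.4,fy=2.4,interpolation=2))
plan([.454,.1933,.09],122.8,2)
"
```

```text
t 9.375 p [0.4545 0.1904 0.1182] hd 123.3685299766418 z [-0.0034 -0.0013 -1.    ] F [-0.4604 -0.2483  0.3246] M [-0.0319  0.0101 -0.0073] gap 0.85005331657031 q [ 0.2339  0.2251 -0.3597  0.9897 -0.0005  1.2223]
[[0.16, 0.03, 1.47, -0.06, 0.0, 0.25],
[0.16, 0.03, 1.47, -0.06, 0.0, 0.25]]
```

View pics/c14.png

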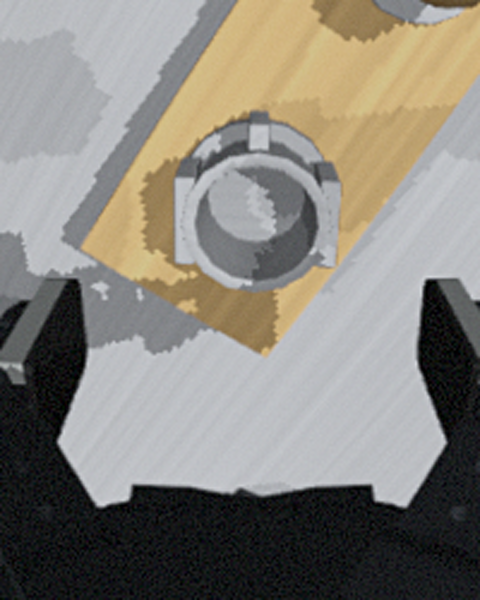

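```bash
python3 -c "
from plan import *
w=load('w11');P=lambda u,v:(150+u/2.4,120+v/2.4)
A=lambda a,b:np.degrees(np.arctan2(*(b-a)[1::-1]))
c=onz(w,*P(256,222),.077);l=onz(w,*P(175,220),.076);r=onz(w,*P(338,225),.076);k=onz(w,*P(259,132),.07)
print(c,(l+r)/2,np.linalg.norm(r-l),A(l,r),A(c,k))
print(A(onz(w,*P(175,265),.076),onz(w,*P(175,178),.076)),A(onz(w,*P(336,265),.076),onz(w,*P(339,182),.076)))
"

```

```text
[0.4538 0.1928 0.077 ] [0.4543 0.1924 0.076 ] 0.04552674131869154 31.52834000660277 121.43347551161477
121.32716227042602 123.74081576154312
```

Request:
send_rows:
  increments:
    - [0.1,0,2.3,0,0,0.4]
    - [0.1,0,2.3,0,0,0.4]
    - [0,0,1.5,0,0,0]
    - [0,0,0,0,0,0]

```text
time: 9.93
tool_pos: [0.4582, 0.1905, 0.0606]
tcp_rot: [[-0.528, 0.849, 0.004], [0.849, 0.528, -0.0], [-0.002, 0.003, -1.0]]
contact_force: [0.3, 1.1, -0.4]
finger_gap: 0.85
```

```bash
python3 -c "
from plan import *
st()
plan([.454,.1926,.053],122.4,2)
"
```

```text
t 9.925 p [0.4582 0.1905 0.0606] hd 121.86613593448565 z [ 0.0039 -0.0003 -1.    ] F [ 0.2501  1.0865 -0.4368] M [ 0.0241 -0.0586 -0.0406] gap 0.8500433754540178 q [ 0.2329  0.2828 -0.4418  0.8425 -0.0012  1.2475]
[[0.2, -0.13, 0.38, 0.09, 0.07, -0.27],
[0.2, -0.12, 0.38, 0.09, 0.07, -0.27]]
```

Request:
send_rows:
  increments:
    - [0.2,-0.2,0.5,0.1,0.1,-0.3]
    - [0.2,-0.2,0.4,0.1,0,-0.3]
    - [0,0,0,0,0,0]

```text
time: 10.3
tool_pos: [0.454, 0.192, 0.0531]
tcp_rot: [[-0.537, 0.844, 0.003], [0.844, 0.537, -0.0], [-0.002, 0.002, -1.0]]
contact_force: [-0.2, 0.2, -0.2]
finger_gap: 0.843
```

```bash
python3 -c "
from plan import *
st()
plan([.454,.1926,.053],122.4,1)
snap('wrist','w12')
a=cv2.imread('pics/w12.png');cv2.imwrite('pics/c15.png',cv2.resize(a[120:370,150:350],None,fx=2.4,fy=2.4,interpolation=2))
"
```

```text
t 10.3 p [0.454  0.192  0.0531] hd 122.44927875180622 z [ 0.0029 -0.     -1.    ] F [-0.1701  0.2193 -0.1911] M [-0.025   0.0011  0.0084] gap 0.8428198242261188 q [ 0.2376  0.2864 -0.4587  0.8229 -0.0007  1.242 ]
[[0.05, 0.03, 0.01, 0.14, 0.09, 0.05]]
```

View pics/c15.png

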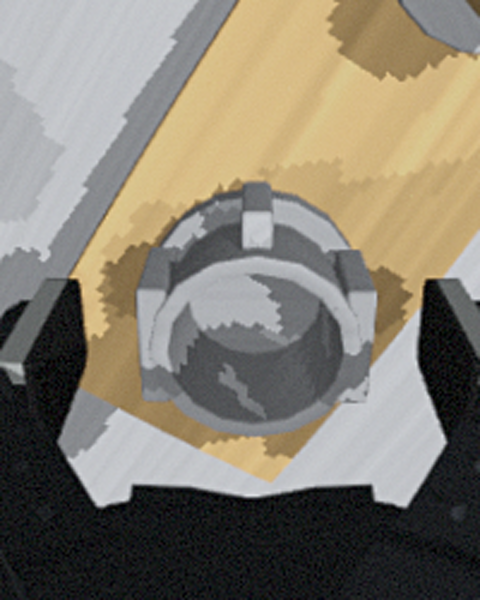

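Request:
send_rows:
  increments:
    - [0,0,0,0,0,0]
    - [0,0,0,0,0,0]
    - [0,0,0,0,0,0]
    - [0,0,0,0,0,0]
    - [0,0,0,0,0,0]
  hand: -1
  newtons: 40

```text
time: 10.98
tool_pos: [0.4548, 0.1923, 0.0539]
tcp_rot: [[-0.537, 0.844, 0.005], [0.844, 0.537, 0.0], [-0.002, 0.004, -1.0]]
contact_force: [0.4, 0.4, 0.6]
finger_gap: 0.53
```

Request:
send_rows:
  increments:
    - [0,0,0,0,0,0]
    - [0,0,0,0,0,0]
  newtons: 90

```text
time: 11.22
tool_pos: [0.455, 0.1924, 0.0542]
tcp_rot: [[-0.537, 0.844, 0.005], [0.844, 0.537, 0.0], [-0.002, 0.005, -1.0]]
contact_force: [0.5, -0.0, 0.3]
finger_gap: 0.519
```

```bash
python3 -c "
from plan import *
st()
snap('wrist','w13')
a=cv2.imread('pics/w13.png');cv2.imwrite('pics/c16.png',cv2.resize(a[120:370,150:350],None,fx=2.4,fy=2.4,interpolation=2))
"
```

```text
t 11.225 p [0.455  0.1924 0.0542] hd 122.45529346251769 z [ 0.0051  0.0005 -1.    ] F [ 0.547  -0.0104  0.2979] M [-0.0184  0.073  -0.025 ] gap 0.5192954779042019 q [ 0.2378  0.2853 -0.457   0.8234 -0.0007  1.2421]
```

View pics/c16.png

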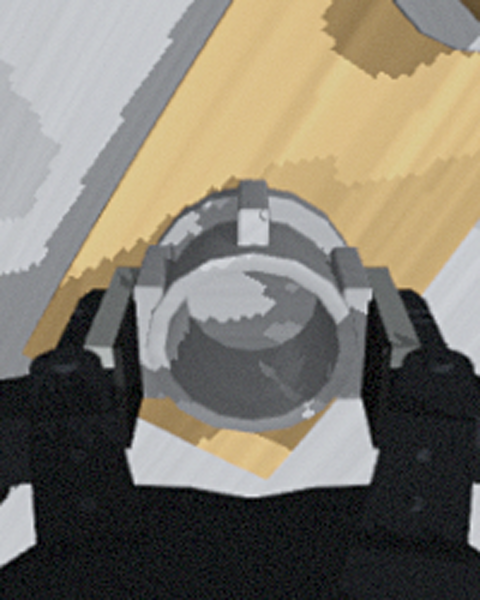

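```bash
python3 -c "
from plan import *
w=load('w13');P=lambda u,v:(150+u/2.4,120+v/2.4)
R=w['rot'];p=w['pos']
for u,v,z in [(252,339,.077),(252,342,.077),(253,213,.072)]:
  X=onz(w,*P(u,v),z);print(X,R.T@(X-p))
"
```

```text
[0.4533 0.1942 0.077 ] [ 0.0024 -0.0003 -0.0228]
[0.4537 0.1936 0.077 ] [ 0.0017 -0.0003 -0.0228]
[0.4405 0.2148 0.072 ] [ 0.0267 -0.0002 -0.0178]
```

Request:
send_rows:
  increments:
    - [0,0,-2,0,0,0]
    - [0,0,-3,0,0,0]
    - [0,0,-4,0,0,0]
    - [0,0,-4,0,0,0]
    - [0,0,-2,0,0,0]

```text
time: 11.9
tool_pos: [0.4491, 0.1909, 0.2018]
tcp_rot: [[-0.536, 0.844, -0.01], [0.844, 0.536, -0.003], [0.003, -0.01, -1.0]]
contact_force: [0.9, 0.5, -4.5]
finger_gap: 0.516
```

```bash
python3 -c "
from plan import *
st()
snap('wrist','w14');snap('side','d14')
plan([.5748,-.131,.21],92.6,8)
a=cv2.imread('pics/d14.png');cv2.imwrite('pics/c17.png',cv2.resize(a[150:310,180:340],None,fx=4,fy=4,interpolation=2)[:600])
"
```

```text
t 11.9 p [0.4491 0.1909 0.2018] hd 122.44015470930043 z [-0.0101 -0.0032 -0.9999] F [ 0.905   0.5044 -4.5249] M [ 0.0223 -0.0317 -0.0112] gap 0.5155629440619296 q [ 0.2378  0.166  -0.2185  1.1968 -0.0007  1.2424]
[[-4.24, -0.84, -0.1, -0.06, 0.0, 3.73],
[-4.28, -0.57, -0.1, -0.06, 0.0, 3.73],
[-4.31, -0.29, -0.1, -0.06, 0.0, 3.73],
[-4.32, -0.01, -0.1, -0.06, 0.0, 3.73],
[-4.31, 0.28, -0.1, -0.06, 0.0, 3.73],
[-4.28, 0.56, -0.1, -0.06, 0.0, 3.73],
[-4.24, 0.83, -0.1, -0.06, 0.0, 3.73],
[-4.17, 1.11, -0.1, -0.06, 0.0, 3.73]]
```

View pics/w14.png

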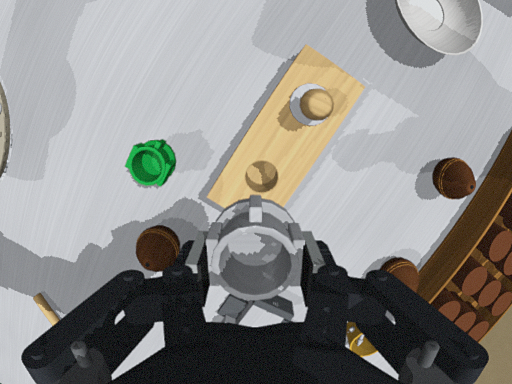

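View pics/c17.png

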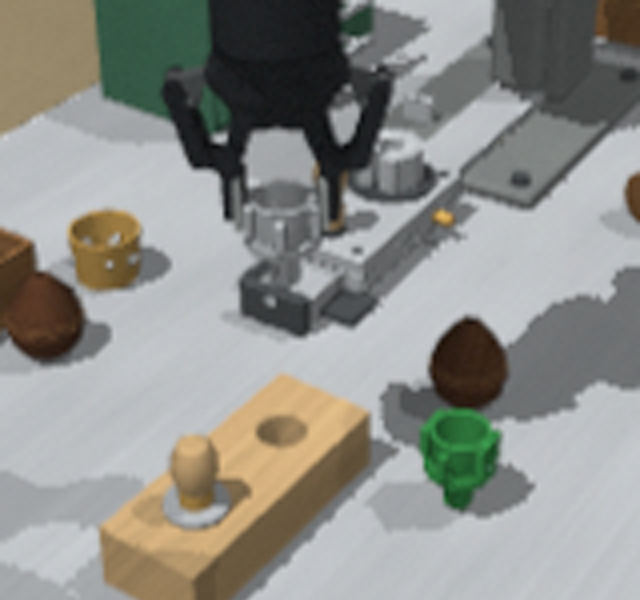

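Request:
send_rows:
  increments:
    - [-4.2,-0.8,-0.1,0,0,3.7]
    - [-4.3,-0.6,-0.1,0,0,3.7]
    - [-4.3,-0.3,-0.1,0,0,3.7]
    - [-4.3,0,-0.1,0,0,3.7]
    - [-4.3,0.3,-0.1,0,0,3.7]
    - [-4.3,0.6,-0.1,0,0,3.7]
    - [-4.2,0.8,-0.1,0,0,3.7]
    - [-4,1,-0.1,0,0,3.7]
    - [0,0,0,0,0,0]

```text
time: 13.12
tool_pos: [0.5682, -0.1372, 0.1891]
tcp_rot: [[-0.036, 0.999, -0.033], [0.999, 0.036, 0.003], [0.004, -0.033, -0.999]]
contact_force: [-0.4, -0.6, -4.1]
finger_gap: 0.516
```

```bash
python3 -c "
from plan import *
st()
plan([.575,-.1323,.15],92.6,3)
"
```

```text
t 13.125 p [ 0.5682 -0.1372  0.1891] hd 92.03604061689603 z [-0.0334  0.0028 -0.9994] F [-0.4104 -0.5996 -4.0951] M [0.0132 0.0079 0.021 ] gap 0.5155723716900229 q [-0.3693  0.374   0.0286  1.2576 -0.0095  1.166 ]
[[0.15, 0.28, 1.29, -0.64, -0.08, -0.19],
[0.15, 0.26, 1.3, -0.64, -0.08, -0.19],
[0.15, 0.25, 1.3, -0.64, -0.08, -0.19]]
```

Request:
send_rows:
  increments:
    - [0.2,0.3,1.3,-0.7,-0.1,-0.2]
    - [0.2,0.3,1.3,-0.6,-0.1,-0.2]
    - [0.1,0.2,1.3,-0.6,-0.1,-0.2]
    - [0,0,0,0,0,0]

```text
time: 13.62
tool_pos: [0.5701, -0.1283, 0.141]
tcp_rot: [[-0.048, 0.999, -0.012], [0.999, 0.048, 0.005], [0.006, -0.012, -1.0]]
contact_force: [-0.9, 0.2, -3.6]
finger_gap: 0.515
```

```bash
python3 -c "
from plan import *
st()
plan([.575,-.1323,.135],92.6,2)
"
```

```text
t 13.625 p [ 0.5701 -0.1283  0.141 ] hd 92.76364320855647 z [-0.0118  0.005  -0.9999] F [-0.9028  0.2438 -3.5694] M [-0.0438 -0.0338  0.0195] gap 0.5145701828920123 q [-0.3589  0.3817 -0.0802  1.1217  0.0005  1.1636]
[[-0.21, 0.24, 0.3, -0.33, -0.16, 0.08],
[-0.21, 0.24, 0.3, -0.33, -0.16, 0.08]]
```

Request:
send_rows:
  increments:
    - [-0.2,0.3,0.3,-0.4,-0.2,0.1]
    - [-0.2,0.3,0.3,-0.3,-0.1,0.1]
    - [0,0,0,0,0,0]

```text
time: 14.0
tool_pos: [0.5764, -0.1313, 0.1345]
tcp_rot: [[-0.046, 0.999, 0.001], [0.999, 0.046, 0.0], [0.0, 0.001, -1.0]]
contact_force: [0.8, 0.9, -3.7]
finger_gap: 0.518
```

```bash
python3 -c "
from plan import *
st()
snap('wrist','w15');snap('side','d15');snap('scene','s15')
a=cv2.imread('pics/d15.png')[140:240,230:330];b=cv2.imread('pics/s15.png')[230:330,180:280]
cv2.imwrite('pics/c18.png',np.hstack([cv2.resize(x,(400,400),interpolation=2) for x in (a,b)]))
plan([.575,-.1323,.135],92.6,2)
"
```

```text
t 14.0 p [ 0.5764 -0.1313  0.1345] hd 92.61957569210567 z [ 0.0007  0.0004 -1.    ] F [ 0.7513  0.9382 -3.695 ] M [ 0.0317  0.0519 -0.0044] gap 0.5182378452939171 q [-0.3601  0.3876 -0.0878  1.0948  0.0006  1.165 ]
[[-0.05, -0.07, -0.01, 0.02, -0.01, 0.01],
[-0.05, -0.07, -0.01, 0.02, -0.01, 0.01]]
```

View pics/c18.png

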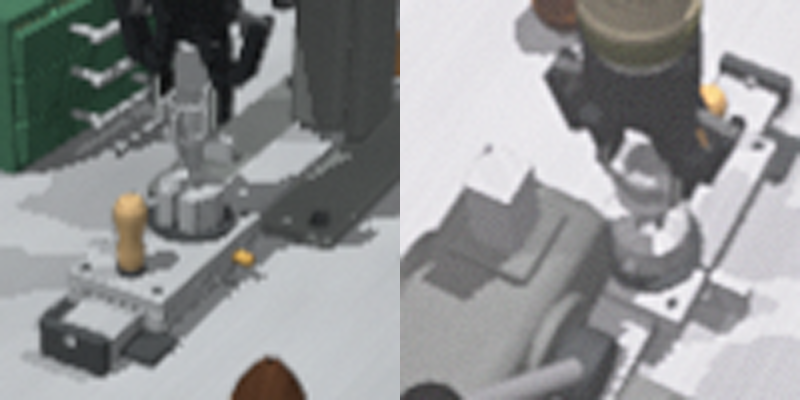

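View pics/w15.png

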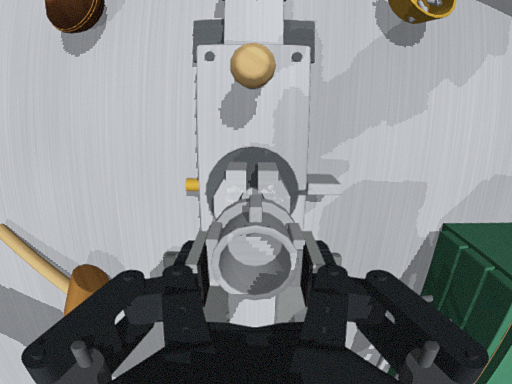

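```bash
python3 -c "
import cv2
a=cv2.imread('pics/w15.png');cv2.imwrite('pics/c19.png',cv2.resize(a[130:310,180:330],None,fx=4,fy=4,interpolation=2)[:600])
"
```

```text
(no output)
```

View pics/c19.png

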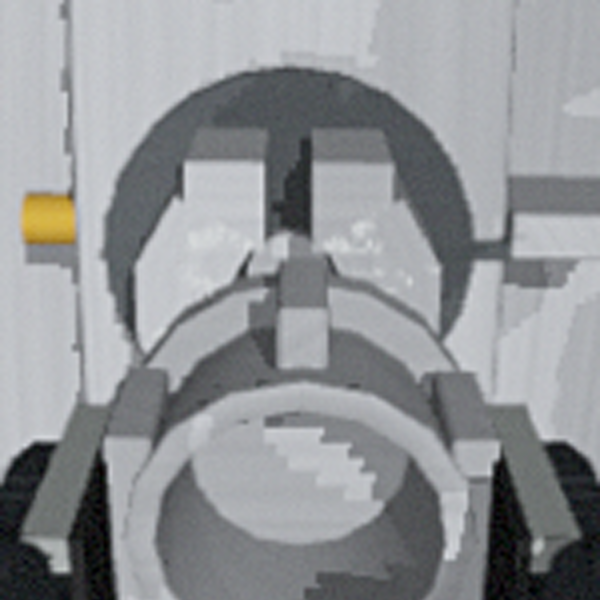

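```bash
python3 -c "
from plan import *
w=load('w15');P=lambda u,v:(180+u/4,130+v/4)
R=w['rot'];p=w['pos']
for n,u,v,z in [('hub l',135,262,.078),('hub r',440,262,.078),('key outer',288.5,160,.078),('bossL',110,440,.1563),('bossR',495,440,.1563),('rimtop',302,385,.1573),('lug end bottom?',304,256,.1253),('lug top',303,310,.150),('carr L',78,330,.042),('carr R',507,150,.042)]:
  X=onz(w,*P(u,v),z);print(n,X,R.T@(X-p))
"
```

```text
hub l [ 0.5469 -0.1235  0.078 ] [ 0.0091 -0.0292  0.0565]
hub r [ 0.6009 -0.1211  0.078 ] [0.0091 0.0249 0.0565]
key outer [ 0.5733 -0.1039  0.078 ] [ 0.0275 -0.0019  0.0565]
bossL [ 0.5541 -0.1198  0.1563] [ 0.0126 -0.0217 -0.0218]
bossR [ 0.5981 -0.1178  0.1563] [ 0.0126  0.0223 -0.0218]
rimtop [ 0.5757 -0.1113  0.1573] [ 0.02    0.0002 -0.0228]
lug end bottom? [ 0.5758 -0.1064  0.1253] [0.025  0.0005 0.0092]
lug top [ 0.5755 -0.1052  0.15  ] [ 0.0262  0.0003 -0.0155]
carr L [ 0.5299 -0.151   0.042 ] [-0.0176 -0.0474  0.0925]
carr R [ 0.6179 -0.1077  0.042 ] [0.0217 0.0425 0.0925]
```

Request:
send_rows:
  increments:
    - [0,-0.2,0.5,0,0,0]
    - [0,-0.1,0.5,0,0,0]
    - [0,0,0,0,0,0]

```text
time: 14.52
tool_pos: [0.5731, -0.1316, 0.1244]
tcp_rot: [[-0.045, 0.999, 0.001], [0.999, 0.045, 0.0], [0.0, 0.001, -1.0]]
contact_force: [0.6, -0.9, -3.4]
finger_gap: 0.517
```

```bash
python3 -c "
from plan import *
st()
plan([.5743,-.1313,.115],92.6,2)
"
```

```text
t 14.525 p [ 0.5731 -0.1316  0.1244] hd 92.60595839475036 z [ 0.0011  0.0002 -1.    ] F [ 0.6388 -0.9011 -3.3866] M [0.0005 0.0251 0.0015] gap 0.5174176583056986 q [-0.3625  0.3883 -0.1129  1.0687  0.0006  1.1628]
[[0.01, 0.06, 0.47, 0.03, 0.0, 0.0],
[0.01, 0.06, 0.47, 0.03, 0.0, 0.0]]
```

Request:
send_rows:
  increments:
    - [0,0.1,0.4,0,0,0]
    - [0,0,0.4,0,0,0]
    - [0,0,0,0,0,0]

```text
time: 14.9
tool_pos: [0.5742, -0.1316, 0.1157]
tcp_rot: [[-0.045, 0.999, 0.001], [0.999, 0.045, 0.0], [0.0, 0.001, -1.0]]
contact_force: [0.5, -0.5, -3.4]
finger_gap: 0.514
```

```bash
python3 -c "
from plan import *
st()
snap('wrist','w16');snap('side','d16');snap('scene','s16')
a=cv2.imread('pics/d16.png')[140:240,230:330];b=cv2.imread('pics/s16.png')[230:330,180:280]
cv2.imwrite('pics/c20.png',np.hstack([cv2.resize(x,(400,400),interpolation=2) for x in (a,b)]))
"
```

```text
t 14.9 p [ 0.5742 -0.1316  0.1157] hd 92.60346286015003 z [ 0.001   0.0003 -1.    ] F [ 0.4543 -0.5157 -3.366 ] M [-0.0076  0.0072 -0.0313] gap 0.5142087215077807 q [-0.3618  0.3965 -0.1231  1.0504  0.0006  1.1636]
```

View pics/c20.png

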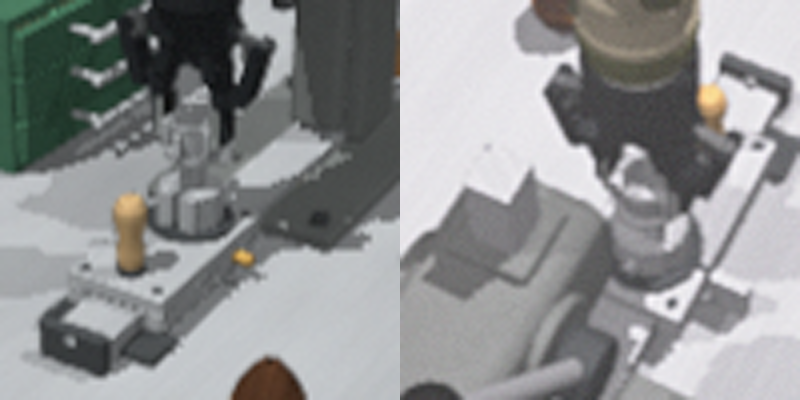

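Request:
send_rows:
  increments:
    - [0,0,0.4,0,0,0]
    - [0,0,0,0,0,0]

```text
time: 15.3
tool_pos: [0.5747, -0.1313, 0.1129]
tcp_rot: [[-0.046, 0.999, 0.003], [0.999, 0.046, 0.001], [0.0, 0.003, -1.0]]
contact_force: [-0.8, 0.3, -5.0]
finger_gap: 0.517
```

Request:
send_rows:
  increments:
    - [0,0,0.4,0,0,0]
    - [0,0,0,0,0,0]

```text
time: 15.55
tool_pos: [0.5745, -0.1312, 0.1083]
tcp_rot: [[-0.046, 0.999, 0.002], [0.999, 0.046, 0.001], [0.001, 0.002, -1.0]]
contact_force: [-0.4, -0.8, -3.6]
finger_gap: 0.516
```

Request:
send_rows:
  increments:
    - [0,0,0.3,0,0,0]
    - [0,0,0,0,0,0]

```text
time: 15.8
tool_pos: [0.5744, -0.1312, 0.1049]
tcp_rot: [[-0.046, 0.999, 0.002], [0.999, 0.046, 0.001], [0.001, 0.002, -1.0]]
contact_force: [-0.5, -0.0, -4.7]
finger_gap: 0.522
```

Request:
send_rows:
  increments:
    - [0,0,0.4,0,0,0]
    - [0,0,0,0,0,0]

```text
time: 16.05
tool_pos: [0.5744, -0.1312, 0.1006]
tcp_rot: [[-0.046, 0.999, 0.002], [0.999, 0.046, 0.001], [0.001, 0.002, -1.0]]
contact_force: [-1.1, 1.0, -3.5]
finger_gap: 0.517
```

```bash
python3 -c "
from plan import *
st()
snap('wrist','w17')
a=cv2.imread('pics/w17.png');cv2.imwrite('pics/c21.png',cv2.resize(a[130:310,180:330],None,fx=4,fy=4,interpolation=2)[:600])
"
```

```text
t 16.05 p [ 0.5744 -0.1312  0.1006] hd 92.62226323176525 z [ 0.0018  0.0007 -1.    ] F [-1.0602  1.0064 -3.5347] M [0.107  0.0518 0.0076] gap 0.5169612090360319 q [-0.3614  0.4075 -0.146   1.0158  0.0013  1.1636]
```

View pics/c21.png

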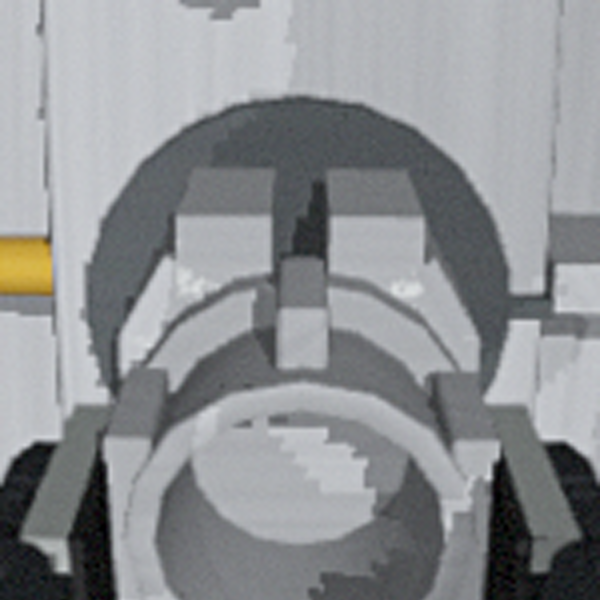

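Request:
send_rows:
  increments:
    - [0,0,0.4,0,0,0]
    - [0,0,0.4,0,0,0]

```text
time: 16.35
tool_pos: [0.5748, -0.1311, 0.094]
tcp_rot: [[-0.046, 0.999, 0.003], [0.999, 0.046, 0.001], [0.0, 0.003, -1.0]]
contact_force: [-3.2, 2.1, 4.9]
finger_gap: 0.517
```

Request:
send_rows:
  increments:
    - [0,0,0.3,0,0,0]
    - [0,0,0.3,0,0,0]

```text
time: 16.6
tool_pos: [0.5748, -0.1311, 0.0893]
tcp_rot: [[-0.046, 0.999, 0.004], [0.999, 0.046, -0.0], [-0.0, 0.004, -1.0]]
contact_force: [-3.5, 2.5, 7.2]
finger_gap: 0.518
```

Request:
send_rows:
  increments:
    - [0,0,0.4,0,0,0]

```text
time: 16.73
tool_pos: [0.5748, -0.1311, 0.0871]
tcp_rot: [[-0.046, 0.999, 0.005], [0.999, 0.046, -0.001], [-0.001, 0.005, -1.0]]
contact_force: [-10.3, 3.4, 29.9]
finger_gap: 0.512
```

Request:
send_rows:
  increments:
    - [0,0,0.4,0,0,0]

```text
time: 16.85
tool_pos: [0.5749, -0.1313, 0.087]
tcp_rot: [[-0.046, 0.999, 0.007], [0.999, 0.046, -0.002], [-0.003, 0.007, -1.0]]
contact_force: [-13.6, 4.8, 38.0]
finger_gap: 0.518
```

```bash
python3 -c "
from plan import *
st()
"
```

```text
t 16.85 p [ 0.5749 -0.1313  0.087 ] hd 92.65311458643674 z [ 0.0069 -0.0023 -1.    ] F [-13.6168   4.8078  37.9614] M [ 1.0609  3.3315 -0.0283] gap 0.5178457343597593 q [-0.3607  0.4149 -0.1707  0.978   0.0003  1.1637]
```

Request:
send_rows:
  increments:
    - [0,-0.05,0.2,0.3,0,0]

```text
time: 16.98
tool_pos: [0.5748, -0.1312, 0.0872]
tcp_rot: [[-0.046, 0.999, 0.004], [0.999, 0.046, -0.003], [-0.003, 0.004, -1.0]]
contact_force: [-1.8, 2.6, 3.3]
finger_gap: 0.517
```

```bash
python3 -c "
from plan import *
st()
snap('wrist','w18');snap('side','d18');snap('scene','s18')
st()
a=cv2.imread('pics/d18.png')[140:240,230:330];b=cv2.imread('pics/s18.png')[230:330,180:280]
cv2.imwrite('pics/c22.png',np.hstack([cv2.resize(x,(400,400),interpolation=2) for x in (a,b)]))
"
```

```text
t 16.975 p [ 0.5748 -0.1312  0.0872] hd 92.66443137125889 z [ 0.004  -0.0031 -1.    ] F [-1.795   2.6286  3.327 ] M [ 0.6228  0.4432 -0.029 ] gap 0.5166716838348152 q [-0.3598  0.4165 -0.1675  0.9819 -0.0015  1.1645]
t 17.125 p [ 0.5748 -0.1312  0.0872] hd 92.66602002666522 z [ 0.0038 -0.0031 -1.    ] F [-5.4385  2.8729 13.7336] M [ 0.6874  1.1482 -0.0669] gap 0.513037756213518 q [-0.3598  0.4168 -0.1672  0.9821 -0.0015  1.1645]
```

View pics/c22.png

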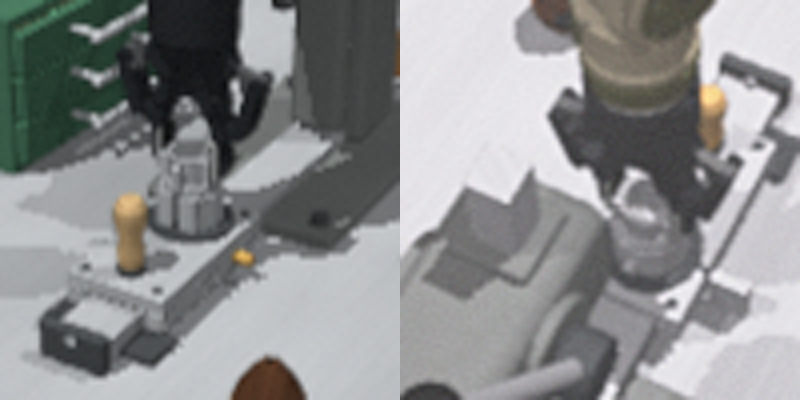

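View pics/w18.png

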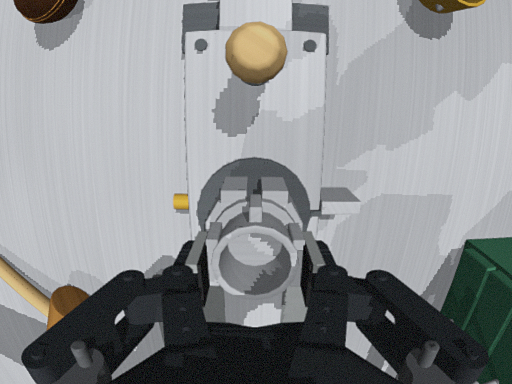

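Request:
send_rows:
  increments:
    - [0,0,0.35,0.1,0.1,0]

```text
time: 17.25
tool_pos: [0.5748, -0.1312, 0.0871]
tcp_rot: [[-0.047, 0.999, 0.004], [0.999, 0.047, -0.002], [-0.003, 0.004, -1.0]]
contact_force: [-12.1, 5.6, 30.0]
finger_gap: 0.519
```

```bash
python3 -c "
from plan import *
st()
for i in range(3): viewer.snapshot('wrist');st()
"
```

```text
t 17.25 p [ 0.5748 -0.1312  0.0871] hd 92.67027885960508 z [ 0.0036 -0.0024 -1.    ] F [-12.1039   5.6007  29.954 ] M [ 0.9611  2.5999 -0.0367] gap 0.5193293202031795 q [-0.3601  0.4172 -0.1669  0.9824 -0.001   1.1641]
t 17.3 p [ 0.5749 -0.1313  0.0871] hd 92.66916610604568 z [ 0.0038 -0.0024 -1.    ] F [-9.3897  3.5104 23.3978] M [0.8553 2.0945 0.0019] gap 0.5157009884070968 q [-0.3601  0.4171 -0.167   0.9824 -0.0009  1.1641]
t 17.35 p [ 0.5749 -0.1312  0.0871] hd 92.67294407408116 z [ 0.0038 -0.0024 -1.    ] F [-10.4829   3.9917  22.1972] M [ 0.8066  2.1074 -0.0522] gap 0.5194451364229857 q [-0.36    0.417  -0.1671  0.9822 -0.0009  1.1641]
t 17.4 p [ 0.5749 -0.1312  0.0871] hd 92.67452839329977 z [ 0.0039 -0.0025 -1.    ] F [-9.3347  4.2366 21.4759] M [ 0.7854  2.1144 -0.059 ] gap 0.5219726766640005 q [-0.36    0.417  -0.1671  0.9822 -0.0009  1.1641]
```

```bash
python3 -c "
from plan import *
snap('wrist','w19');snap('side','d19')
a=cv2.imread('pics/w19.png')[150:290,170:370];b=cv2.imread('pics/d19.png')[165:205,255:300]
cv2.imwrite('pics/c23.png',np.hstack([cv2.resize(a,(500,350),interpolation=2),cv2.resize(b,(300,350),interpolation=2)]))
st()
"
```

```text
t 17.5 p [ 0.5748 -0.1312  0.0871] hd 92.67455987363651 z [ 0.0039 -0.0024 -1.    ] F [-8.6931  3.6579 22.512 ] M [ 0.7922  2.151  -0.0159] gap 0.5173691457615155 q [-0.36    0.4169 -0.1672  0.9822 -0.0009  1.1641]
```

View pics/c23.png

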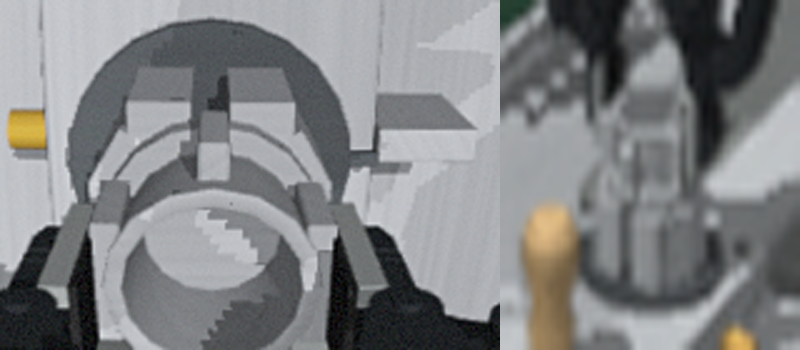

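```bash
python3 -c "
from plan import *
print(job.sign_off());st()
"
```

```text
the job is handed in; nothing more can be done
None
the job is handed in; nothing more can be done
```

The carrier is in its loading detent. The nest is in the hub with its key in the keyway, and the arm is still holding it and pressing it down, so you can tighten the set screw.

- **Carrier:** I pulled it by the pine handle until it snapped in; the pull first peaked near 36 N, then the detent drew it on. After I let go, the mark was level with the post. At the end the nest axis, and so the hub, was within about 1 mm of the hub position I had measured.
- **Nest:** I gripped it on the bosses and turned it about 30° in the air to line the key up with the keyway. The key went in with no measurable resistance, then the nest compressed the ejector spring to a hard stop. The tool height was 87.1 mm against 87.2 mm predicted for home, and it did not change between about 14 N and 38 N of push.
- **Push and grip:** the steady downward push is about 25 N once the nest's weight is added to the force reading, and the grip is 90 N. About 9 N of sideways force remains on the wrist.
- **Other things:** I did not touch the lever, punch, green look-alike or anything else on the stand. It took 17.5 s in all.
- **Less certain:** the steel shades blend in the pictures, so I judged "fully home" from the hard stop and the tool height rather than a visible gap. A vertical slip of the nest in the grip would not have shown. My camera estimates of the nest's position in the grip differed by about 2 mm; I used the closest view.

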